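# Set the round fume filter to half airflow

### The arm

A 6-joint arm with a two-finger parallel gripper is mounted at the origin on a cart in front of the work surface, level with it; the furniture and walls round the work are solid. World frame = base frame: x ahead of the robot, y to its left, z up, the work surface at z = 0. Lengths are in m, angles in rad, forces in N, time in s.
With the tool pointing down it reaches from about 0.3 to 0.875 m from the base axis. Payload 6.4 kg.
Tool frame: the origin (TCP) lies midway between the tips of the shut fingers; the grasp point (between the pads) lies 19 mm behind it; z points along the fingers, y is the line along which they close (so a half turn about z gives the same grasp; the last joint's range is limited). The gripper opens to 85 mm and grips with 20 to 120 N. Pads are 22 mm wide; open, the fingers measure 114 mm over their backs; the gripper's body (76 mm by 85 mm) begins 54 mm behind the grasp point. The pads swing forward as they close: fully open they stand 13 mm farther back than shut.
Start: joints at [-1.356, 0.181, 1.607, -0, 1.354, -0.206], TCP at [0.235, -0.525, 0.231] pointing down, gripper open.
Joint ranges: [-2.99, 2.99], [-0.89, 2.07], [0.3, 2.58], [-1.14, 4.28], [0, 2.63], [-3.12, 3.12]. Speed limits (rad/s): [2.57, 2.57, 3.01, 3.14, 3.14, 3.14].

### API

Orientations are given as a unit quaternion [w, x, y, z].
In Python, from bench import ctrl gives the robot as it stands. The module is installed in compiled form; this text tells all that it offers.
- The arm moves only by the tool move_arm, never from a script. Its argument "plan" is one flat list of numbers, 6 for each row, row after row: the shift along the world's x, y, z in units of 50 mm (1.0 is 50 mm), then the turn, a rotation vector about the world's x, y, z in rad. A call has 1 to 10 rows; each row is the pose to reach, as a shift and turn from the pose commanded when the call began; what a row does not reach only later rows make up. A row lasts 1/8 s, in which the tool goes at most 62.5 mm and 10.7 degrees, less where a joint would pass 70% of its speed; a pose out of reach is approached as far as the arm can. A call with a gripper value outside its range is refused whole. "grip" is the finger opening in mm, from 0 to 85.4, set as the call begins (left out, the last holds). The fingers move at their own pace and stop on an object; the grip force is fixed at half the most. Time passes only in rows, so rows that repeat a pose let the fingers close. It gives the time, the measured TCP pose, the force, the opening and the grip force at its end, in the units of the state.
- ctrl.get_obs(): the state, without advancing time (a new reading comes with each control period).
- ctrl.camera(name): name is "scene" or "top" or "wrist"; returns a dict with "pixels" (400x640x3 uint8, red, green, blue), "fx", "fy", "cx", "cy" (pixels), "origin" and "attitude" of the camera in the world. Camera axes: x right, y down, z forward; pixel columns grow to the right and rows downward; lengths in m; the calibration is good to about 2 mm. A picture is of the moment at which its call begins. There is no depth.
- ctrl.hand_in(): hands the job in; it is judged then, once.
The state is a dict: "time_s": time; "q": joint angles; "dq": joint speeds; "joint_efforts": joint torques, N m; "eef_pos": TCP position; "eef_rot": TCP orientation; "wrist_force": force on the tool from outside, world axes, zero at the start; "torque": the same for the moment, N m; "opening": opening from 0.0 (shut) to 1.0 (fully open); "grasp_force": force on a finger pad.
Only numpy, scipy, OpenCV 4.12 (cv2) and the standard library are available. Lean on these libraries where they do the work, as an engineer would, in place of code of your own. Each camera call takes 0.05 s, during which the arm holds its last target. There are 200 camera calls.

### The job

Two fume filters stand on the gluing bench, a round one and a square one, each with an airflow lever on its top. Turn the lever of the round filter down to half airflow, so that it points along the long middle mark of its scale, and let go of it. Leave the square filter's lever as it is.

Things in the scene. Friction and masses are not known exactly. Their poses are not given: they have to be found in the camera images.
- round_filter: Fume filter: grey upright drum, 175 mm across, 110 mm high, slots round its side, fixed. Origin: centre of its underside, on the bench; z up; the lever's hinge axis is the vertical through it. On top a metal scale plate (top at 112 mm) has five dark marks over a quarter turn; the long middle one (half airflow) lies along the filter's own -x, roughly towards the robot.
- round_lever (a joint): Angle of the round filter's lever, rad: 0 = shut (end mark 45 degrees to the filter's +y side of the middle mark), 0.785 = half (middle mark), 1.571 = fully open (end mark on the -y side); grows anticlockwise seen from above; stops at both ends. Starts at 1.15 to 1.5. Light friction (about 1.5 N at the knob) keeps it where it is left.
- round_knob (a point): Centre of the top of the black knob on the round filter's lever: upright cylinder, 22 mm in diameter, 44 mm high, fixed to the lever arm 80 mm from the hinge axis. Its top is 172 mm above the bench; the steel arm under it is a flat bar 16 mm wide, 122 to 127 mm above the bench, ending 8 mm beyond the knob's axis.
- square_knob (a point): Centre of the top of the knob on the square filter's lever, which is to stay where it is. The square filter is a grey box, 168 by 168 mm and 110 mm high, with level louvres in its sides; its lever, knob and scale are the same as those of the round one.

How it is judged:
At the end, for the whole second after the job is handed in: The round filter's lever rests within 10 degrees of the middle mark (joint 0.61 to 0.96 rad), released, and the square filter's knob is within 15 mm of where it was (value of joint round_lever between 0.61 and 0.96 rad and velocity of joint round_lever between -0.05 and 0.05 rad/s and distance of square_knob from where it was at the start of the episode below 0.015 m); the robot touches nothing.
It fails at once if the square filter's lever is moved (its knob by more than 15 mm) (distance of square_knob from where it was at the start of the episode above 0.015 m).
It also fails if it takes over 26 s, if anything falls off the work surface, if the arm or the gripper's body presses on something with over 40 N, if the wrist force passes 120 N, or if a joint passes its speed limit or range.

## Working session

There is one attempt and no reset: what is moved stays moved. The work goes in short steps, Python scripts to look and compute and a tool call to move; the robot and the scene stay as the last step left them, time stands still between calls to the robot, and variables do not carry over. Pictures are saved under pics/ and viewed, at most 10 in all, crops included, and the job is handed in when it is done.

Besides the shell and the picture viewer there is one more tool, called as name(argument=value, ...) on one line, values as JSON. move_arm: Moves the arm, as the interface text tells. Its arguments: {"type":"object","properties":{"plan":{"type":"array"},"grip":{"type":"number"}},"required":["plan"]}

```bash
mkdir -p pics
python3 - <<'E'
from bench import ctrl
import cv2,numpy as np
for n in("scene","top"):
    c=ctrl.camera(n); cv2.imwrite(f"pics/{n}0.png",c["pixels"][:,:,::-1])
    print(n,c["fx"],c["fy"],c["cx"],c["cy"],c["origin"],c["attitude"])
o=ctrl.get_obs();print(o["time_s"],o["eef_pos"],o["eef_rot"])
E
```

```text
scene 362.4680837238206 362.4680837238206 317.8264267108031 197.27380775609686 [0.1097704  0.56886266 0.7444288 ] [ 0.13625065 -0.33406383  0.8678042  -0.34169137]
top 390.9940887972153 390.9940887972153 316.8212605266617 201.75132182561094 [0.44913016 0.15759219 1.0445817 ] [ 0.01435693 -0.69719815  0.71645141 -0.02014936]
0.1 [ 0.2347843  -0.52435685  0.23047341] [-7.77672427e-04  9.77950394e-01  2.08835873e-01  1.19919312e-05]
```

View pics/top0.png

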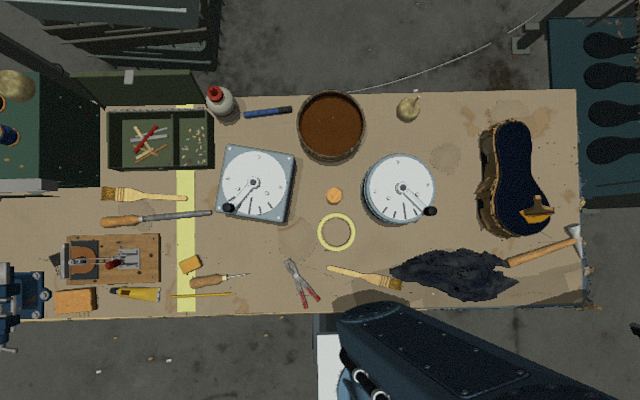

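View pics/scene0.png

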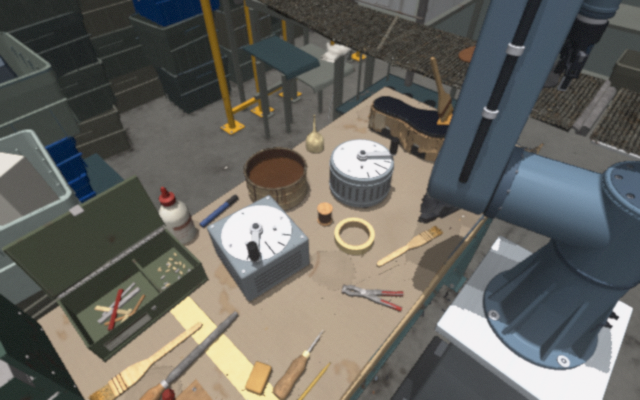

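The top view shows the round filter's plate around (400,188) with its knob at (431,211). The square filter is at (255,182) with its knob at (229,207). I'll measure the plate centre, knob and marks, and view an enlarged crop.

```bash
cat > h.py <<'E'
from bench import ctrl
import cv2,numpy as np
from scipy.spatial.transform import Rotation as R
def ray(c,u,v,z):
    w,x,y,k=c["attitude"]; d=R.from_quat([x,y,k,w]).apply([(u-c["cx"])/c["fx"],(v-c["cy"])/c["fy"],1])
    o=np.array(c["origin"]); return o+d*(z-o[2])/d[2]
E
python3 - <<'E'
from h import *
c=ctrl.camera("top"); im=np.ascontiguousarray(c["pixels"][:,:,::-1])
g=im.min(2)
roi=np.zeros_like(g); roi[145:230,355:445]=1
m=((g>165)&(roi>0)).astype(np.uint8)
k=max(cv2.findContours(m,0,1)[0],key=cv2.contourArea)
h=cv2.convexHull(k); e=cv2.fitEllipse(h); print("plate ell",e)
C=ray(c,*e[0],.112); print("centre",C, "radius",e[1][0]/2*(1.0446-.112)/c["fx"])
d=((im.max(2)<45)&(roi>0)).astype(np.uint8)
n,l,s,ct=cv2.connectedComponentsWithStats(d)
for i in range(1,n):
    if s[i,4]>3:
        p=ray(c,*ct[i],.112);q=ray(c,*ct[i],.172)
        v=p-C; w=q-C
        print(ct[i].round(1),s[i],"r112",np.hypot(*v[:2]).round(4),"ang",np.degrees(np.arctan2(v[1],v[0])).round(1),"| r172",np.hypot(*w[:2]).round(4),q.round(4))
cv2.imwrite("pics/crop.png",cv2.resize(im[145:230,355:445],None,fx=7,fy=7,interpolation=cv2.INTER_CUBIC)[:600])
E
```

```text
plate ell ((400.8456115722656, 187.69483947753906), (62.97698211669922, 63.86918258666992), 130.96978759765625)
centre [ 0.52283609 -0.05286761  0.112     ] radius 0.07510642130512434
[366.  200.5] [362 183  14  34  47] r112 0.0893 ang 108.6 | r172 0.0979 [0.4914 0.0399 0.172 ]
[429.7 210.9] [424 207  13   9  85] r112 0.0882 ang -130.6 | r172 0.0764 [ 0.4644 -0.102   0.172 ]
```

View pics/crop.png

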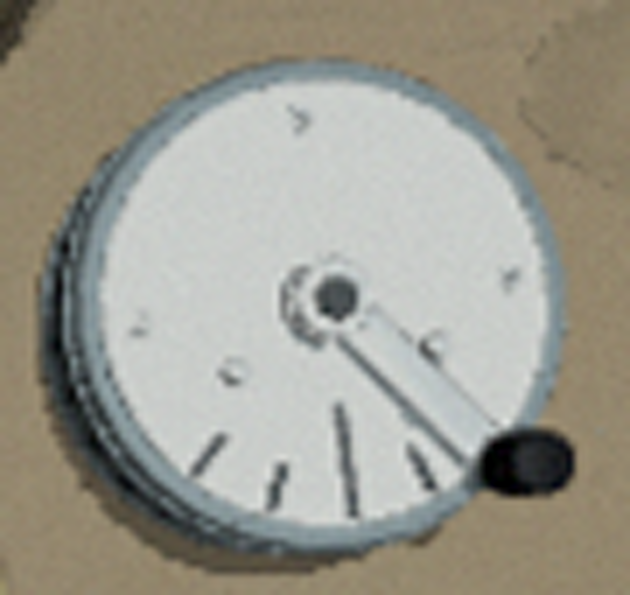

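The crop shows the long mark from (338,405) to (352,515) and the top of the knob centred near (547,460). The arm points about 45° to the right of straight down.

Run:
```python
from h import *
c=ctrl.camera("top"); C=np.array([.5228,-.0529])
f=lambda x,y,z: ray(c,355+x/7-.43,145+y/7-.43,z)[:2]
a,b=f(338,405,.112),f(352,515,.112); ang=lambda v:np.degrees(np.arctan2(v[1],v[0]))%360
print("mark",a,b,"dirs",ang(b-a),ang(a-C),ang(b-C))
for p in[(207,455),(277,487),(422,467)]: print("short",ang(f(*p,.112)-C))
k=f(547,460,.172); print("knob",k,np.linalg.norm(k-C),ang(k-C), "hub", f(335,297,.13))
for t in (ang(b-C),): print("target",C+.08*np.array([np.cos(np.radians(t)),np.sin(np.radians(t))]))
o=ctrl.get_obs(); w,x,y,z=o["eef_rot"]; print(R.from_quat([x,y,z,w]).as_matrix().round(3),o["eef_pos"],o["time_s"])
```

```text
mark [ 0.48738865 -0.05634086] [ 0.44972895 -0.05968737] dirs 185.07806730408842 185.54991078224816 185.306820076157
short 140.6920495582062
short 163.62297730385396
short 208.65410403414504
knob [ 0.46553201 -0.10878487] 0.08001713084434062 224.29967949533838 hub [ 0.52295391 -0.05258946]
target [ 0.4431429  -0.06029913]
[[ 0.913  0.409 -0.   ]
 [ 0.409 -0.913  0.001]
 [ 0.    -0.001 -1.   ]] [ 0.23484523 -0.52451519  0.23074785] 0.2
```

Distances check out: the knob radius comes to 80.0 mm and the marks are about 22.5° apart. The knob sits at 224.3° and the middle mark at 185.4°. The current tool yaw already matches the tangent halfway along the arc, so I'll keep it. The plan is to cage the knob loosely and sweep it along the arc.

move_arm(plan=[0.5,0.9,0,0,0,0,1.0,1.85,0,0,0,0,1.55,2.8,0,0,0,0,2.05,3.7,0,0,0,0,2.55,4.6,0,0,0,0,3.1,5.55,0,0,0,0,3.6,6.5,0,0,0,0,4.1,7.4,0,0,0,0,4.61,8.31,0,0,0,0,4.61,8.31,0,0,0,0], grip=60)

```text
time_s: 1.45
eef_pos: [0.4663, -0.1063, 0.2312]
eef_rot: [-0.0, 0.977, 0.211, 0.0]
wrist_force: [0.4, -0.5, -0.2]
opening: 0.705
grasp_force: 0.0
```

Run:
```python
from h import *
c=ctrl.camera("wrist"); cv2.imwrite("pics/w1.png",c["pixels"][:,:,::-1])
o=ctrl.get_obs(); print(o["time_s"],o["eef_pos"],o["wrist_force"],o["opening"],c["origin"])
w,x,y,k=c["attitude"]; r=R.from_quat([x,y,k,w])
for P in([.4655,-.1088,.172],[.4431,-.0603,.172]):
    p=r.inv().apply(np.array(P)-c["origin"]); print("expected px",c["fx"]*p[0]/p[2]+c["cx"],c["fy"]*p[1]/p[2]+c["cy"])
```

```text
1.5 [ 0.46563745 -0.10792204  0.23109194] [ 0.16264018 -0.7652113   0.32500974] 0.7030878742972354 [ 0.53000717 -0.07792691  0.37317076]
expected px 319.5217431778405 224.15438289889445
expected px 230.76506989673783 224.64642835535125
```

View pics/w1.png

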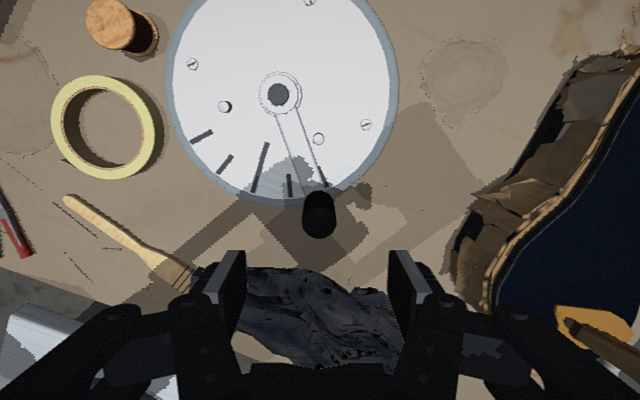

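The wrist view shows the knob top at about (319,222), against an expected (319.5,224), so the tool is centred on the knob. I'll descend around it and then narrow the fingers to 30 mm.

move_arm(plan=[0,0,-0.6,0,0,0,0,0,-1.2,0,0,0,0,0,-1.86,0,0,0,0,0,-1.86,0,0,0])

```text
time_s: 2.0
eef_pos: [0.4629, -0.1095, 0.1359]
eef_rot: [-0.002, 0.978, 0.208, -0.002]
wrist_force: [-0.6, 0.2, 0.1]
opening: 0.702
grasp_force: 0.0
```

move_arm(plan=[0,0,0,0,0,0,0,0,0,0,0,0,0,0,0,0,0,0,0,0,0,0,0,0], grip=30)

```text
time_s: 2.5
eef_pos: [0.4657, -0.1095, 0.1389]
eef_rot: [0.0, 0.978, 0.209, 0.0]
wrist_force: [0.4, 0.4, -0.0]
opening: 0.351
grasp_force: 0.0
```

```bash
python3 -c "
import numpy as np
P=lambda t:np.array([np.cos(np.radians(t)),np.sin(np.radians(t))])*.08/.05
for t in np.arange(219.3,180,-5): print(t,(P(t)-P(224.3)).round(2))
print((P(183.5)-P(224.3)).round(2))"
```

```text
219.3 [-0.09  0.1 ]
214.3 [-0.18  0.22]
209.3 [-0.25  0.33]
204.3 [-0.31  0.46]
199.3 [-0.36  0.59]
194.3 [-0.41  0.72]
189.3 [-0.43  0.86]
184.3 [-0.45  1.  ]
[-0.45  1.02]
```

move_arm(plan=[-0.09,0.1,0,0,0,0,-0.18,0.22,0,0,0,0,-0.25,0.33,0,0,0,0,-0.31,0.46,0,0,0,0,-0.36,0.59,0,0,0,0,-0.41,0.72,0,0,0,0,-0.43,0.86,0,0,0,0,-0.45,1.0,0,0,0,0,-0.45,1.04,0,0,0,0,-0.45,1.04,0,0,0,0])

```text
time_s: 3.75
eef_pos: [0.443, -0.0569, 0.1383]
eef_rot: [-0.0, 0.978, 0.209, 0.0]
wrist_force: [0.9, -0.8, -0.6]
opening: 0.353
grasp_force: 0.0
```

move_arm(plan=[0,0,0,0,0,0,0,0,0,0,0,0,0,0,0,0,0,0,0,0,0,0,0,0], grip=60)

```text
time_s: 4.25
eef_pos: [0.4429, -0.0574, 0.1383]
eef_rot: [-0.0, 0.978, 0.209, -0.0]
wrist_force: [0.1, 0.4, 1.2]
opening: 0.703
grasp_force: 0.0
```

move_arm(plan=[0,0,0.6,0,0,0,0,0,1.2,0,0,0,0,0,2,0,0,0,0,0,2.4,0,0,0,0,0,2.4,0,0,0])

```text
time_s: 4.88
eef_pos: [0.4439, -0.0578, 0.2599]
eef_rot: [0.001, 0.978, 0.209, 0.002]
wrist_force: [0.0, -0.3, -1.1]
opening: 0.701
grasp_force: 0.0
```

Run:
```python
from h import *
c=ctrl.camera("wrist"); cv2.imwrite("pics/w2.png",c["pixels"][:,:,::-1])
o=ctrl.get_obs(); print(o["time_s"],o["eef_pos"],o["wrist_force"])
w,x,y,k=c["attitude"]; r=R.from_quat([x,y,k,w])
for t in(175.4,185.4,195.4):
    P=[.5228+.08*np.cos(np.radians(t)),-.0529+.08*np.sin(np.radians(t)),.172]
    p=r.inv().apply(np.array(P)-c["origin"]); print("knob px at",t,c["fx"]*p[0]/p[2]+c["cx"],c["fy"]*p[1]/p[2]+c["cy"])
```

```text
4.925 [ 0.44306849 -0.05741898  0.25834546] [-0.41407038 -1.01938156 -0.55829786]
knob px at 175.4 300.2154530372865 202.379418162948
knob px at 185.4 319.1089143954159 210.30686652163786
knob px at 195.4 338.9576133850753 214.92729959964606
```

View pics/w2.png

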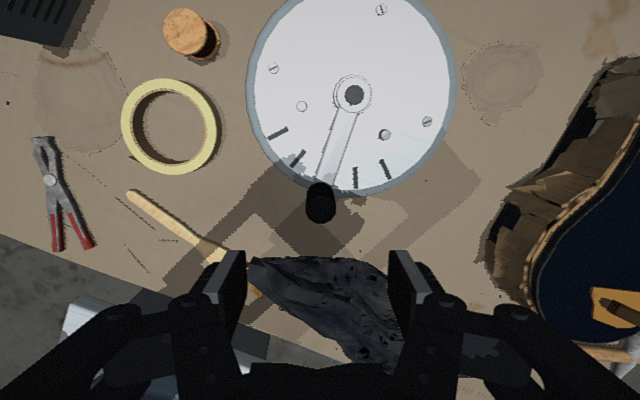

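The wrist view shows the knob top at about (321,209). The target position projects to (319,210), so the error is about 1°. The arm covers the long mark, with two short marks visible on each side, and the gripper is clear above. The square filter was never approached.

```bash
python3 -c "
from bench import ctrl
print(ctrl.hand_in())"
```

```text
the job is handed in; nothing more can be done
None
```

The round filter's lever now points along the middle mark, about 1° off by the wrist camera. It is released with the gripper clear above it, the square filter was left alone, and the job is handed in (no verdict was returned).

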